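Index the stone-drilling table and lock it

TASK

Set up the green rotary table for the next hole: with a fingertip, push its spoked rotor round until the long arrow-ended spoke points nose to nose at the wedge-shaped stop on the rim (not at the round posts). Then push the clamp lever at the table's side clockwise until it is fully home against its stop, with the arrow still on the wedge. Everything is done by pushing: leave the loose stone rosette lying centred on the rotor, not lifted, and everything else on the bench where it stands.

Things in the scene. Friction and masses are not known exactly. Their poses are not given: they have to be found in the camera images.
- fixture: The rotary table's fixed base: a green round plate, 314 mm across and 20 mm thick, screwed to the bench, with an ear for the clamp lever on its +y side. Origin: on the spindle axis, at the bench top; z up. All its moving parts turn about vertical axes.
- spindle (a point): Point on the rotor's vertical axis, at its plate's top face, 68 mm above the bench. Rotor: dark steel plate 84 mm across, three round steel spokes 12 mm thick, 120 degrees apart, centre lines 60 mm above the bench, 34 mm of free height below them. Two are short, with 20 mm balls 70 mm from the axis; the third is the long arrow spoke.
- pointer (a joint): Angle of the arrow spoke from the fixture's x axis, about the spindle, in rad, growing anticlockwise seen from above. It turns both ways (-2.2 to 8.4), clear of wedge and posts, and starts on the robot's side, near 3.1; 2 pi apart is the same direction. It takes about 3 N at 85 mm from the axis and stays where it is left.
- pointer_tip (a point): Nose of the arrow head (a 17 mm square on edge, 24 mm wide, 12 mm thick) of the long spoke: 118 mm from the spindle axis, 60 mm above the bench. The plain round bar of this spoke is clear from 42 to 92 mm from the axis.
- wedge: The wedge-shaped aluminium stop, fixed upright on the green plate's rim, 66 mm high above the bench, 25 mm wide, its nose towards the spindle. Origin: on the spindle axis at the bench top; its x axis runs from the spindle through the nose, z up. The arrow is right when the pointer tip lies on this x axis.
- wedge_nose (a point): The wedge's vertical nose edge, 126.5 mm from the spindle axis, 60 mm above the bench; 8.5 mm outside the arrow's nose when the arrow points at it.
- post_a: Fixed round aluminium post on the rim, 22 mm in diameter, 66 mm high, centred 143 mm from the spindle, 0.6 rad or more anticlockwise of the wedge; not the mark. Origin on the spindle axis at the bench top, x axis towards the post.
- post_b: As post_a, but 0.6 rad or more clockwise of the wedge.
- clamp (a joint): Clamp lever angle, rad: 0 to 1.4, growing clockwise seen from above; starts below 0.45, fully home against its stop at 1.4. It takes about 2.5 N at 60 mm from the pivot to turn and stays where it is left.
- clamp_pivot (a point): Point on the clamp lever's vertical axis, on the green plate's ear, 60 mm above the bench. A dark hub 32 mm across carries a 12 mm round steel bar, centre line 60 mm above the bench.
- clamp_tip (a point): Centre of the 22 mm black ball at the clamp lever's free end, 95 mm from its pivot, 60 mm above the bench.
- rosette: Loose turned marble rosette, 68 mm in diameter, 18 mm high, lying centred on the rotor plate (its top 86 mm above the bench); it rides round with the rotor. Origin: centre of its underside.
- brush: Loose brush lying on the bench, 170 mm long; bystander. Origin under its middle.
- offcut: Loose reddish stone offcut, 60 x 45 x 25 mm; bystander. Origin: centre of its underside.
- tin: Loose round tin, 56 mm in diameter, 70 mm high; bystander. Origin: centre of its underside.
- washer: Loose steel washer, 40 mm across, 8 mm thick; bystander. Origin: centre of its underside.
- weight: Small loose brass weight, 36 mm in diameter, 48 mm high, standing beyond the clamp lever; bystander. Origin: centre of its underside.
- mug: Loose white mug, 90 mm high, on the right of the bench; bystander. Origin: centre of its underside.
- screwdriver: Loose screwdriver with a red handle and thin blade lying on the left of the bench; bystander.
There are look-alikes about, which are no part of the job. There is more than one size of the rosette; the one meant has the size given above.

How it is judged (in metres and radians):
On the way, in this order (a step that is already met when the one before it is completed fails the run):
1. the arrow spoke is stopped pointing at the wedge (y of pointer_tip in the frame of wedge between -0.007 and 0.007 m and x of pointer_tip in the frame of wedge above 0.1 m and velocity of joint pointer between -0.05 and 0.05 rad/s), for 0.3 s.
2. the clamp lever is pushed home (value of joint clamp above 1.32 rad), for 0.2 s.
At the end, for the whole second after the job is handed in: The arrow's nose lies within 7 mm sideways of the line from the spindle through the wedge's nose, at rest; the clamp lever is past 1.32 rad of its 1.4 rad travel; the rosette lies at rest within 10 mm of the rotor's centre (all of step 1 and value of joint clamp above 1.32 rad and horizontal distance between rosette and spindle below 0.01 m and linear speed of rosette below 0.02 m/s); the robot touches nothing.
It fails at once if the rosette is lifted or pushed off the rotor's centre (horizontal distance between rosette and spindle above 0.012 m or z of rosette in the frame of spindle above 0.006 m).
It fails at once if the clamp is pushed well over before the arrow is on the wedge (value of joint clamp above 1.2 rad and not (y of pointer_tip in the frame of wedge between -0.012 and 0.012 m and x of pointer_tip in the frame of wedge above 0.1 m)).
It fails at once if a bystander is moved more than 15 mm or lifted (distance of any of brush, offcut, tin, washer, weight, mug, screwdriver from where it was at the start of the episode above 0.015 m).
It also fails if it takes over 58 s, if anything falls off the work surface, if the arm or the gripper's body presses on something with over 40 N, if the wrist force passes 120 N, or if a joint passes its speed limit or range.

ROBOT

A 6-joint arm with a two-finger parallel gripper is mounted at the origin on the work surface. World frame = base frame: x ahead of the robot, y to its left, z up, the work surface at z = 0. Lengths are in mm, angles in degrees, forces in N, time in s.
With the tool pointing down it reaches from about 300 to 850 mm from the base axis. Payload 4.2 kg.
Tool frame: the origin (TCP) lies at the very end of the fingers, on their centre line; the grasp point (between the pads) lies 19 mm behind it; z points along the fingers, y is the line along which they close (so a half turn about z gives the same grasp; the last joint's range is limited). The gripper opens to 91 mm and grips with 3 to 60 N. Pads are 32 mm wide; open, the fingers measure 118 mm over their backs; the gripper's body (76 mm by 178 mm) begins 60 mm behind the grasp point.
Start: joints at [67.265, 18.312, 89.639, -0, 72.044, -1.146], TCP at [211.573, 534.678, 213.976] pointing down, gripper open.
Joint ranges: [-177.97, 177.97], [-48.28, 115.42], [12.27, 149.76], [-77.06, 257.06], [2.81, 150.46], [-146.56, 146.56]. Speed limits (degrees/s): [147.25, 147.25, 180, 180, 180, 180].

INTERFACE

Orientations are given as [roll, pitch, yaw] about the fixed x, y, z axes, in that order (R = Rz(yaw) Ry(pitch) Rx(roll)).
In Python, from workcell import env, eyes gives the robot as it stands.
- The arm moves only by the tool send_rows, never from a script. Its argument "targets" is text: rows parted by semicolons, each of 7 numbers parted by spaces: the shift along the tool's x, y, z in m, then the turn, a rotation vector about the tool's x, y, z in degrees, then the opening in per cent of the stroke, from 0 (shut) to 100 (fully open). A call has 1 to 12 rows; each row is the pose to reach, as a shift and turn from the pose commanded when the call began, along the tool's axes at that moment; what a row does not reach only later rows make up. A row lasts 1/12 s, in which the tool goes at most 41.7 mm and 7.16 degrees, less where a joint would pass 70% of its speed; a pose out of reach is approached as far as the arm can. A call with a gripper value outside its range is refused whole. The fingers move at their own pace and stop on an object; "grip_force" is the grip in N (left out, the last holds). Time passes only in rows, so rows that repeat a pose let the fingers close. It gives the time, the measured TCP pose, the force, the opening and the grip force at its end, in the units of the state.
- env.state(): the state, without advancing time (a new reading comes with each control period).
- eyes.grab_frame(name): name is "scene" or "top" or "wrist"; returns a dict with "image" (384x512x3 uint8, blue, green, red), "fovy" (degrees; the focal length in pixels is half the picture's height over the tangent of half this angle, whatever the lens; pixels are square), "cx", "cy" (the principal point, pixels), "eye" and "attitude" of the camera in the world. Camera axes: x right, y up, looking along -z (the intrinsics and any distortion apply to the point x, -y, -z); pixel columns grow to the right and rows downward; lengths in mm; the calibration is good to about 2 mm. A picture is of the moment at which its call begins. There is no depth.
- env.job_done(): hands the job in; it is judged then, once.
The state is a dict: "time_s": time; "qpos": joint angles; "qvel": joint speeds; "effort": joint torques, N m; "ee_pos": TCP position; "ee_rot": TCP orientation; "force": force on the tool from outside, world axes, zero at the start; "torque": the same for the moment, N m; "gripper_width": finger opening in mm; "gripper_force": force on a finger pad.
Only numpy, scipy, OpenCV 4.12 (cv2) and the standard library are available. Lean on these libraries where they do the work, as an engineer would, in place of code of your own. Each camera call takes 0.05 s, during which the arm holds its last target. There are 200 camera calls.

## Working session

There is one attempt and no reset: what is moved stays moved. The work goes in short steps, Python scripts to look and compute and a tool call to move; the robot and the scene stay as the last step left them, time stands still between calls to the robot, and variables do not carry over. Pictures are saved under pics/ and viewed, at most 14 in all, crops included, and the job is handed in when it is done.

Besides the shell and the picture viewer there is one more tool, called after ">>>" as name(argument=value, ...) on one line, values as JSON. send_rows: Moves the arm, as the interface text tells. Its arguments: {"type":"object","properties":{"targets":{"type":"string"},"grip_force":{"type":"number"}},"required":["targets"]}

```bash
ls; mkdir -p pics; cat > h.py <<'E'
import numpy as np, cv2
from workcell import env, eyes
def R(f):
    a=np.array(f["attitude"],float)
    return a
def grab(n,name):
    f=eyes.grab_frame(n); cv2.imwrite(f"pics/{name}.png",f["image"]); return f
E
python3 - <<'E'
from h import *
for n in("scene","top","wrist"):
    f=grab(n,n+"0"); print(n,{k:v for k,v in f.items() if k!="image"})
print(env.state())
a=[cv2.imread(f"pics/{n}0.png") for n in("scene","top")]
cv2.imwrite("pics/top0x.png",cv2.resize(a[1],(768,576),interpolation=cv2.INTER_CUBIC))
cv2.imwrite("pics/scene0x.png",cv2.resize(a[0],(768,576),interpolation=cv2.INTER_CUBIC))
E
```

```text
pics
scene {'fovy': 52.63089663919171, 'cx': 249.50931320040146, 'cy': 186.95157405162794, 'eye': array([1563.9579158 , -123.85332288,  798.05196716]), 'attitude': array([55.92690194,  1.04744584, 82.32038414])}
top {'fovy': 55.33489462591997, 'cx': 251.50643767197985, 'cy': 191.04537119684016, 'eye': array([3.35604638e+02, 5.07364079e-01, 1.30748628e+03]), 'attitude': array([  7.91530852,   0.79061783, -91.48520997])}
wrist {'fovy': 63.50058240562332, 'cx': 261.2010522478113, 'cy': 185.2123888843037, 'eye': array([148.95957384, 558.92280562, 384.29766695]), 'attitude': array([-1.39906416e+01,  4.24666138e-02,  6.84174562e+01])}
{'time_s': 0.15, 'qpos': array([ 6.72629094e+01,  1.83429282e+01,  8.96895590e+01, -1.40128813e-03,
        7.20428132e+01, -1.14380371e+00]), 'qvel': array([ 0.00908757, -0.12041983, -0.18547456, -0.13560953,  0.01618817,
        0.02980054]), 'effort': array([ 7.13305635e-04, -4.12771583e+01, -2.32155186e+01,  7.27878814e-02,
        4.33500123e-02, -1.20134596e-04]), 'ee_pos': array([211.45358493, 534.31207715, 213.32176489]), 'ee_rot': array([-1.79924688e+02, -1.70939877e-04,  1.58407146e+02]), 'force': array([-0.31072574,  0.20338012, -0.04934717]), 'torque': array([-0.02147144,  0.05696678,  0.03852982]), 'gripper_force': 0.0, 'gripper_width': 91.04150881147059}
```

View pics/top0x.png

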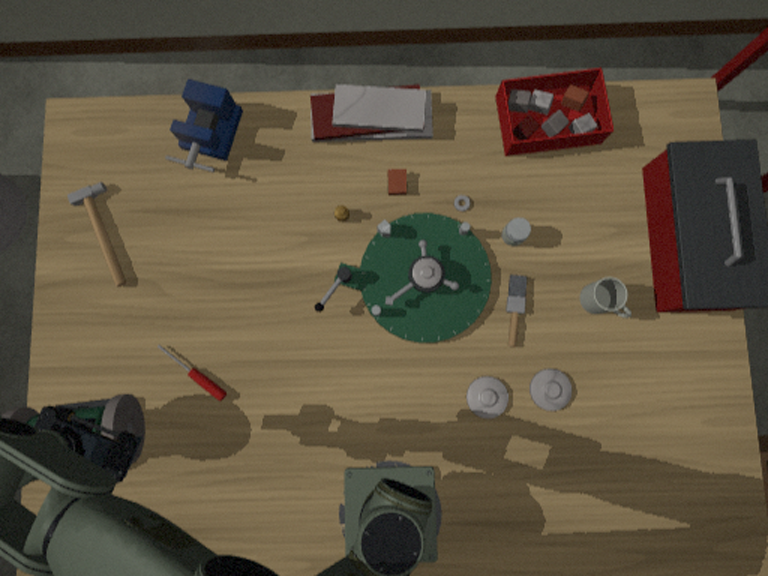

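View pics/scene0x.png

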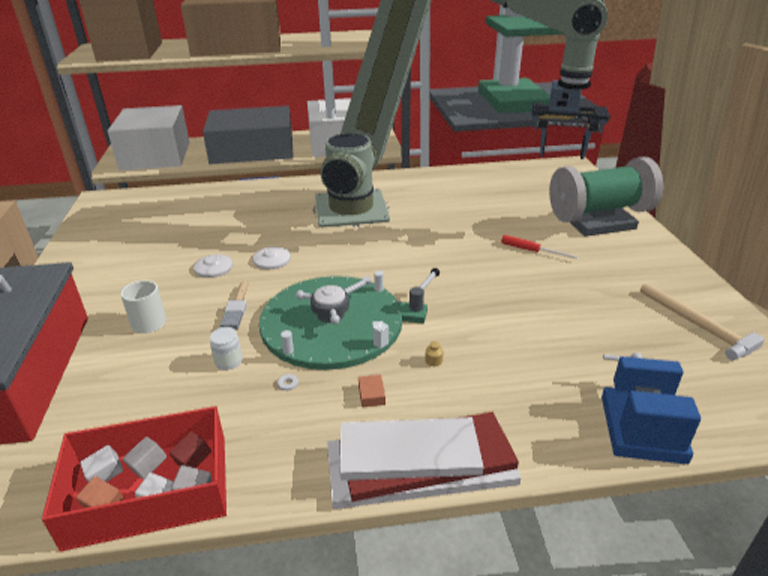

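The top view shows the fixture centre near (427,272). Rim items are at (384,228), (465,228) and (376,310). The arrow spoke points to (388,301), and the clamp runs from hub (345,272) to ball (319,307). In the scene view the far-left item in top (384,228) looks flat-faced, like the wedge. I'll check this in a close crop.

```bash
cat >> h.py <<'E'
from scipy.spatial.transform import Rotation as Ro
def ray(f,u,v):
    fl=192/np.tan(np.radians(f["fovy"]/2))
    d=np.array([(u-f["cx"])/fl,-(v-f["cy"])/fl,-1.])
    return np.array(f["eye"],float),Ro.from_euler("xyz",f["attitude"],degrees=True).apply(d)
def onz(f,u,v,z):
    o,d=ray(f,u,v); return o+d*(z-o[2])/d[2]
def proj(f,p):
    fl=192/np.tan(np.radians(f["fovy"]/2))
    q=Ro.from_euler("xyz",f["attitude"],degrees=True).inv().apply(np.array(p,float)-f["eye"])
    return f["cx"]+fl*q[0]/-q[2], f["cy"]-fl*q[1]/-q[2]
E
python3 - <<'E'
from h import *
f=grab("top","top1"); im=f["image"]
hsv=cv2.cvtColor(im,cv2.COLOR_BGR2HSV)
m=cv2.inRange(hsv,(60,60,30),(95,255,255)); m[:, :200]=0; m[250:]=0
m=cv2.morphologyEx(m,cv2.MORPH_CLOSE,np.ones((9,9)))
c=max(cv2.findContours(m,0,1)[0],key=cv2.contourArea)
h=cv2.convexHull(c); print(cv2.fitEllipse(h), cv2.boundingRect(c))
P={"plate":(427,277,20),"rosette":(427,272,86),"tip":(388,301,60),"A":(384,224,66),"B":(466,226,66),"C":(376,310,66),"hub":(345,271,66),"ball":(319,307,60),"weight":(341,212,48)}
for k,(u,v,z) in P.items(): print(k,onz(f,u/1.5,v/1.5,z).round(1))
cv2.imwrite("pics/top1x.png",cv2.resize(im[130:235,200:340],(800,600),interpolation=cv2.INTER_CUBIC))
g=grab("scene","sc1")
cv2.imwrite("pics/sc1x.png",cv2.resize(g["image"][170:260,165:300],(800,533),interpolation=cv2.INTER_CUBIC))
E
```

```text
((277.916015625, 184.83853149414062), (84.4197998046875, 101.5306396484375), 90.22933959960938) (223, 142, 105, 86)
plate [ 534.6 -104.8   20. ]
rosette [535.8 -99.8  86. ]
tip [475.5 -10.4  60. ]
A [654.6  -6.3  66. ]
B [ 644.3 -195.6   66. ]
C [455.   17.4  66. ]
hub [546.7  86.2  66. ]
ball [466.  147.5  60. ]
weight [691.3  94.3  48. ]
```

View pics/top1x.png

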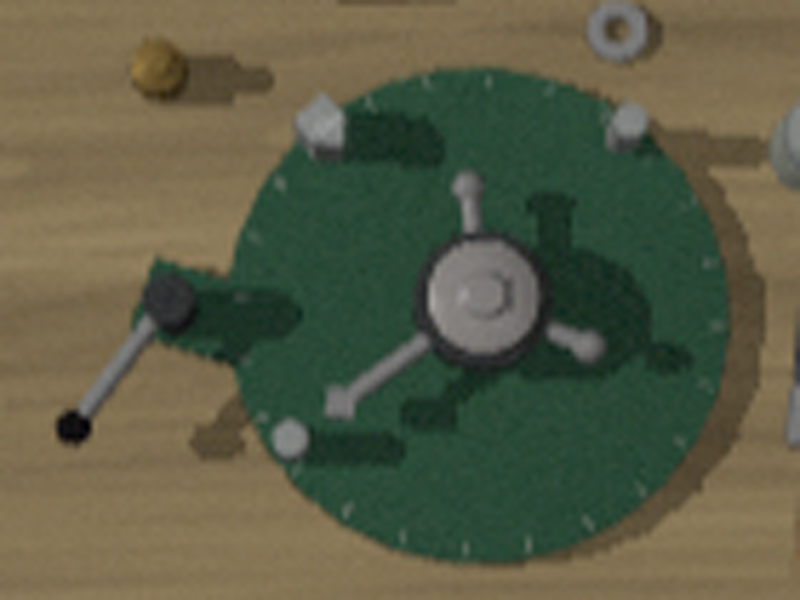

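View pics/sc1x.png

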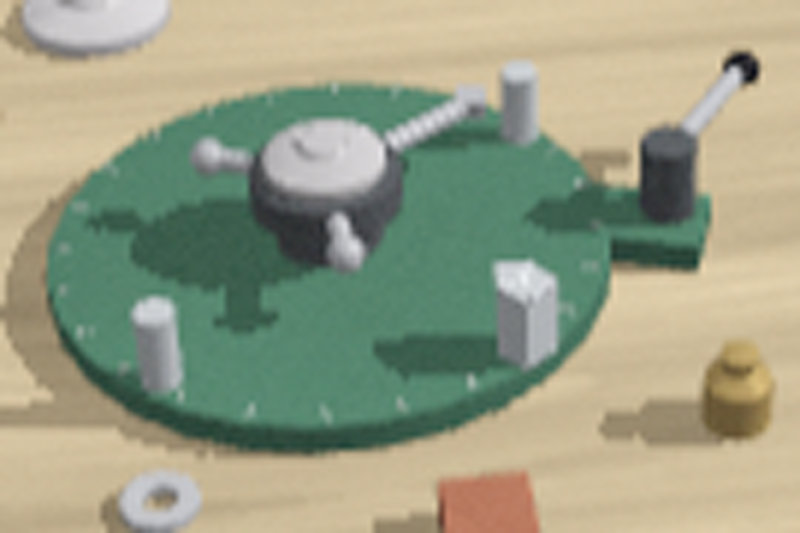

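Scene crop: candidates for the mark are the pointed prism at crop (525,315), the round post at (155,345) and the round post at (518,100). The wedge is the prism, at top-image (256,150). The long arrow currently points at the post near (251,206). Two larger rosettes lie on the bench and aren't part of the job. The wedge is about 85° clockwise of the arrow. Next I'll get a measurement and move for a close look.

```bash
cat >> h.py <<'E'
def rel(targets,s=None):
    """world (x,y,z mm,yaw deg) -> tool shift m / turn deg, from present pose"""
    s=s or env.state(); p=np.array(s["ee_pos"]); r=Ro.from_euler("xyz",s["ee_rot"],degrees=True)
    for x,y,z,w in targets:
        d=r.inv().apply(np.array([x,y,z])-p)/1000
        q=(r.inv()*Ro.from_euler("xyz",[180,0,w],degrees=True)).as_rotvec(degrees=True)
        print(*d.round(4),*q.round(2))
E
python3 - <<'E'
from h import *
rel([(500,-80,260,123)])
E
```

```text
-0.4944 -0.4652 -0.0461 -0.05 0.02 35.41
```

>>> send_rows(targets="-0.494 -0.465 -0.046 0 0 35.4 0;-0.494 -0.465 -0.046 0 0 35.4 0;-0.494 -0.465 -0.046 0 0 35.4 0;-0.494 -0.465 -0.046 0 0 35.4 0;-0.494 -0.465 -0.046 0 0 35.4 0;-0.494 -0.465 -0.046 0 0 35.4 0;-0.494 -0.465 -0.046 0 0 35.4 0;-0.494 -0.465 -0.046 0 0 35.4 0;-0.494 -0.465 -0.046 0 0 35.4 0;-0.494 -0.465 -0.046 0 0 35.4 0;-0.494 -0.465 -0.046 0 0 35.4 0;-0.494 -0.465 -0.046 0 0 35.4 0")

```text
time_s: 1.25
ee_pos: [423.8, 81.1, 248.2]
ee_rot: [180.0, 0.0, 123.0]
force: [0.8, 0.7, -0.1]
gripper_width: 14.4
gripper_force: 0.0
```

```bash
python3 - <<'E'
from h import *
rel([(500,-80,260,123)])
E
```

```text
-0.1766 -0.0239 -0.0118 0.05 0.01 0.0
```

>>> send_rows(targets="-0.17 -0.023 -0.012 0 0 0 0;-0.17 -0.023 -0.012 0 0 0 0;-0.17 -0.023 -0.012 0 0 0 0;-0.17 -0.023 -0.012 0 0 0 0;-0.17 -0.023 -0.012 0 0 0 0;-0.17 -0.023 -0.012 0 0 0 0;-0.17 -0.023 -0.012 0 0 0 0;-0.17 -0.023 -0.012 0 0 0 0")

```text
time_s: 1.92
ee_pos: [496.1, -70.8, 259.5]
ee_rot: [-180.0, -0.1, 123.1]
force: [0.0, -0.4, -0.5]
gripper_width: 0.3
gripper_force: 0.0
```

```bash
python3 - <<'E'
from h import *
f=grab("wrist","w2"); print(f["eye"],f["attitude"]); s=env.state(); print(s["ee_pos"],s["ee_rot"])
cv2.imwrite("pics/w2x.png",cv2.resize(f["image"],(768,576),interpolation=cv2.INTER_CUBIC))
for p in [(535,-101,86),(475,-10,60),(653,-8,66),(546,86,66)]: print(np.array(proj(f,p))*1.5)
E
```

```text
[459.74079324 -14.71035828 430.72102626] [-1.38964989e+01 -2.69096928e-02  3.30772647e+01]
[496.16177948 -70.62419264 259.72500064] [-1.79994763e+02 -4.41617266e-02  1.23107849e+02]
[412.12983195 312.88759934]
[411.37901463 168.49393286]
[595.42493972 289.28581883]
[563.14920529 110.84653986]
```

View pics/w2x.png

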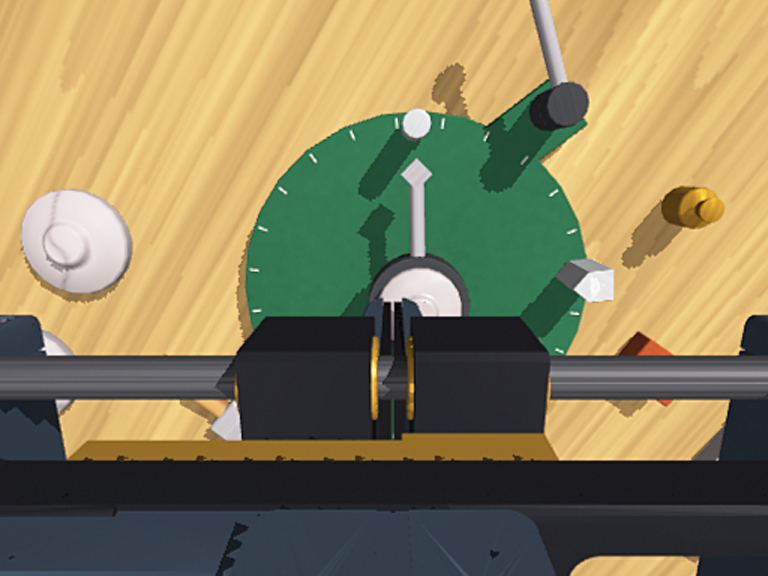

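The wrist view shows the arrow head at (417,170), post at (417,123), clamp hub at (567,104), wedge at (590,280) and brass weight at (690,207). Everything agrees with the top-view estimates. I'll enlarge the wedge for its direction.

```bash
python3 - <<'E'
from h import *
im=cv2.imread("pics/w2.png")
cv2.imwrite("pics/w2c.png",cv2.resize(im[160:215,360:425],(709,600),interpolation=cv2.INTER_CUBIC))
t=cv2.imread("pics/top1.png")
hsv=cv2.cvtColor(t,cv2.COLOR_BGR2HSV)
E
```

```text
(no output)
```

View pics/w2c.png

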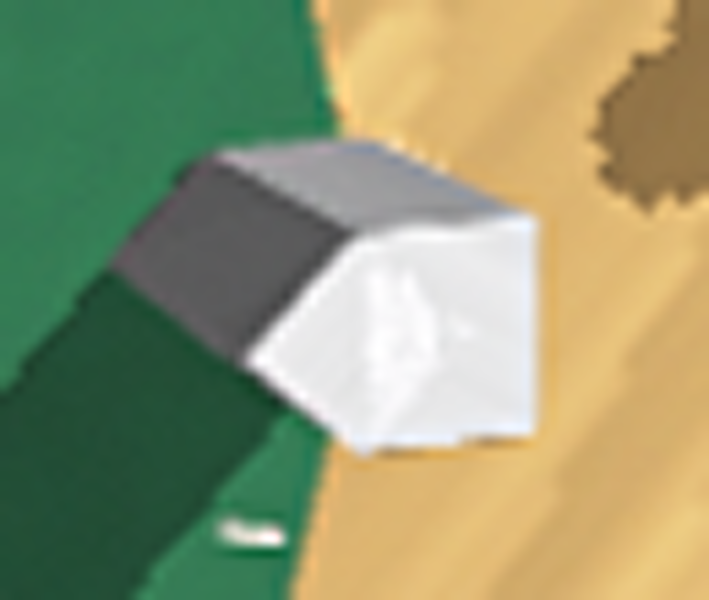

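Wedge top-face in the crop: nose at (245,360), back corners at (535,218) and (535,435).

```bash
python3 - <<'E'
from h import *
# same wrist pose: rebuild frame dict
f=eyes.grab_frame("wrist"); t=eyes.grab_frame("top")
c=lambda u,v:(360+u/10.908,160+v/10.908)
nose=onz(f,*c(245,360),66)[:2]; bm=onz(f,*c(535,326),66)[:2]
bl=onz(f,*c(535,218),66)[:2];br=onz(f,*c(535,435),66)[:2]
d=bm-nose; print("nose",nose,"wedge dir",np.degrees(np.arctan2(d[1],d[0])),"len",np.hypot(*d),"width",np.hypot(*(bl-br)))
print("spindle from wedge",nose-126.5*d/np.hypot(*d))
# top cam
T=lambda u,v,z:onz(t,200+u/5.714,130+v/5.714,z)[:2]
sp=T(484,296,86); print("spindle top rosette",sp,"plate",T(482,298,68))
tip=onz(f,417/1.5,160/1.5,66)[:2]; print("tip wrist",tip,"tip top",T(327,413,66))
print("spoke near plate",onz(f,417.5/1.5,245/1.5,66)[:2])
# green disc in wrist & rosette
hsv=cv2.cvtColor(f["image"],cv2.COLOR_BGR2HSV)
print("hub wrist",onz(f,567/1.5,104/1.5,68)[:2],"hub top",T(170,300,66),"ball top",T(73,427,60))
print("post a wrist",onz(f,417/1.5,123/1.5,66)[:2],"weight",T(158,68,30))
for s in (sp,nose-126.5*d/np.hypot(*d)):
  for q in(tip,nose): e=q-s; print(np.hypot(*e),np.degrees(np.arctan2(e[1],e[0])))
E
```

```text
nose [638.4752474  -17.52882436] wedge dir 40.11147518235853 len 32.21801990403925 width 25.19164515206206
spindle from wedge [541.72901125 -99.02984147]
spindle top rosette [534.1970008  -99.88569863] plate [ 535.94355148 -100.12163052]
tip wrist [474.91524322  -2.36273677] tip top [469.43770278  -5.33017053]
spoke near plate [511.6954991  -56.46690582]
hub wrist [544.97698594  90.98482031] hub top [540.33123405  87.14142331] ball top [465.82139813 147.13210507]
post a wrist [460.00187597  19.86381529] weight [694.21260017  94.58223003]
114.12736250932242 121.2943665254061
132.8781677122346 38.300973697464165
117.51003672043613 124.65121153636412
126.50000000000001 40.111475182358525
```

```bash
cat >> h.py <<'E'
S=np.array([541.,-99.])
e=lambda a:np.array([np.cos(np.radians(a)),np.sin(np.radians(a))])
def arc(c,r,lat,th,z,yoff=0):
    p=c+r*e(th)+lat*e(th+90); return (*p,z,th+yoff)
E
python3 - <<'E'
from h import *
rel([(*arc(S,78,36,124,100)[:2],100,124),arc(S,78,36,124,46)])
E
```

```text
0.0293 -0.0153 0.1599 0.01 -0.01 -0.87
0.0293 -0.0153 0.2139 0.01 -0.01 -0.87
```

>>> send_rows(targets="0.0293 -0.0153 0.04 0 0 -0.9 0;0.0293 -0.0153 0.08 0 0 -0.9 0;0.0293 -0.0153 0.12 0 0 -0.9 0;0.0293 -0.0153 0.155 0 0 -0.9 0;0.0293 -0.0153 0.18 0 0 -0.9 0;0.0293 -0.0153 0.2 0 0 -0.9 0;0.0293 -0.0153 0.2139 0 0 -0.9 0;0.0293 -0.0153 0.2139 0 0 -0.9 0;0.0293 -0.0153 0.2139 0 0 -0.9 0")

```text
time_s: 2.82
ee_pos: [467.7, -55.0, 45.8]
ee_rot: [-180.0, -0.0, 124.0]
force: [0.0, 0.9, 0.7]
gripper_width: 0.4
gripper_force: 0.0
```

```bash
python3 - <<'E'
from h import *
print(env.state()["ee_pos"],env.state()["force"])
rel([arc(S,78,l,124,46) for l in (30,25,20)]+[arc(S,78,20,t,46) for t in range(119,70,-5)])
E
```

```text
[467.72509264 -55.03818835  45.78652407] [0.04024955 0.88360708 0.74930693]
0.0006 0.0062 -0.0002 -0.04 -0.05 -0.02
0.0006 0.0112 -0.0002 -0.04 -0.05 -0.02
0.0006 0.0162 -0.0002 -0.04 -0.05 -0.02
0.002 0.023 -0.0002 -0.04 -0.05 4.98
0.0029 0.03 -0.0002 -0.05 -0.04 9.98
0.0031 0.037 -0.0002 -0.05 -0.04 14.98
0.0027 0.044 -0.0002 -0.05 -0.04 19.98
0.0017 0.051 -0.0002 -0.05 -0.04 24.98
0.0002 0.0578 -0.0003 -0.05 -0.04 29.98
-0.002 0.0645 -0.0003 -0.05 -0.03 34.98
-0.0048 0.071 -0.0003 -0.06 -0.03 39.98
-0.0081 0.0772 -0.0003 -0.06 -0.03 44.98
-0.0119 0.0831 -0.0003 -0.06 -0.03 49.98
```

>>> send_rows(targets="0.0006 0.0062 0 0 0 0 0;0.0006 0.0112 0 0 0 0 0;0.0006 0.0162 0 0 0 0 0;0.002 0.023 0 0 0 5 0;0.0029 0.03 0 0 0 10 0;0.0031 0.037 0 0 0 15 0;0.0027 0.044 0 0 0 20 0;0.0017 0.051 0 0 0 25 0;0.0002 0.0578 0 0 0 30 0;-0.002 0.0645 0 0 0 35 0;-0.0034 0.068 0 0 0 37.5 0;-0.0034 0.068 0 0 0 37.5 0")

```text
time_s: 3.82
ee_pos: [527.2, -20.4, 46.3]
ee_rot: [180.0, 0.0, 86.4]
force: [-0.1, -0.8, 0.2]
gripper_width: 0.7
gripper_force: 0.1
```

```bash
python3 - <<'E'
from h import *
s=env.state(); print(s["ee_pos"],s["ee_rot"],s["force"])
f=grab("wrist","w3")
cv2.imwrite("pics/w3x.png",cv2.resize(f["image"],(640,480)))
rel([arc(S,78,20,t,46) for t in (82,77,72,67,62,57,53,50,47,45)])
E
```

```text
[527.17361833 -20.38432386  46.34511423] [1.79964948e+02 1.08374266e-02 8.64114543e+01] [-0.07824238 -0.81602421  0.15271391]
0.0017 0.0048 0.0003 0.07 -0.01 4.49
0.0026 0.0118 0.0004 0.07 -0.01 9.49
0.0029 0.0188 0.0004 0.07 -0.02 14.49
0.0025 0.0258 0.0004 0.07 -0.02 19.49
0.0016 0.0328 0.0004 0.07 -0.02 24.49
0.0001 0.0396 0.0004 0.07 -0.03 29.49
-0.0016 0.045 0.0004 0.07 -0.03 33.49
-0.0031 0.0489 0.0004 0.07 -0.03 36.49
-0.0048 0.0528 0.0004 0.07 -0.03 39.49
-0.006 0.0553 0.0004 0.07 -0.03 41.49
```

View pics/w3x.png

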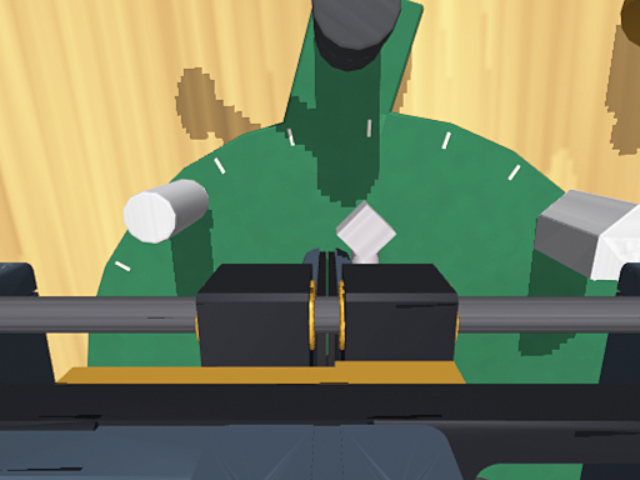

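The arrow head at (366,232) follows beside the finger, and the wedge is ahead at right, (590,235). Continuing.

>>> send_rows(targets="0.0017 0.0048 0 0 0 4.5 0;0.0026 0.0118 0 0 0 9.5 0;0.0029 0.0188 0 0 0 14.5 0;0.0025 0.0258 0 0 0 19.5 0;0.0016 0.0328 0 0 0 24.5 0;0.0001 0.0396 0 0 0 29.5 0;-0.0016 0.045 0 0 0 33.5 0;-0.0031 0.0489 0 0 0 36.5 0;-0.0048 0.0528 0 0 0 39.5 0;-0.0048 0.0528 0 0 0 39.5 0;-0.0048 0.0528 0 0 0 39.5 0")

```text
time_s: 4.78
ee_pos: [578.9, -28.6, 46.1]
ee_rot: [180.0, -0.0, 47.0]
force: [-1.3, -0.1, 0.2]
gripper_width: 0.4
gripper_force: 0.3
```

```bash
python3 - <<'E'
from h import *
s=env.state(); print(s["ee_pos"],s["ee_rot"],s["force"])
f=grab("wrist","w4")
cv2.imwrite("pics/w4x.png",cv2.resize(f["image"][90:210,200:360],(800,600),interpolation=cv2.INTER_CUBIC))
rel([arc(S,78,20,t,46) for t in (45,43,41,40,39)])
E
```

```text
[578.9134441  -28.61169236  46.06349872] [ 1.79982568e+02 -3.23664907e-02  4.70213558e+01] [-1.30074267 -0.13626862  0.24173901]
0.0013 0.003 0.0001 0.02 -0.04 2.01
0.0018 0.0058 0.0001 0.02 -0.04 4.01
0.0023 0.0086 0.0001 0.02 -0.04 6.01
0.0025 0.01 0.0001 0.02 -0.04 7.01
0.0027 0.0114 0.0001 0.02 -0.04 8.01
```

View pics/w4x.png

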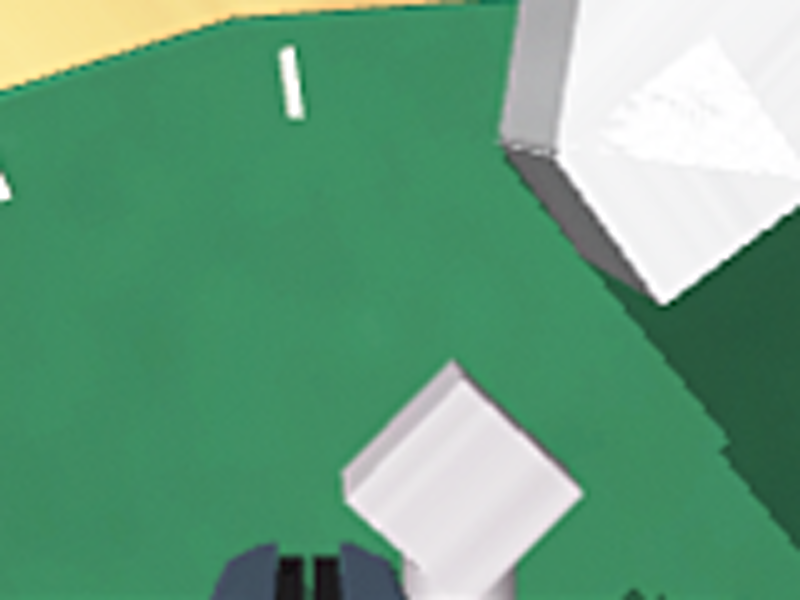

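Arrow nose at crop (462,380), corners at (345,495) and (582,492). Wedge nose at crop (662,303).

```bash
python3 - <<'E'
from h import *
f=eyes.grab_frame("wrist")
c=lambda u,v,z:onz(f,200+u/5,90+v/5,z)[:2]
tip=c(462,378,66); n=c(662,303,66); a=c(345,495,66); b=c(582,492,66)
print(tip,n,np.hypot(*(a-b)))
for s in (S,S+[3,0],S+[0,3]):
  for q in(tip,n,(a+b)/2): d=q-s; print(np.hypot(*d).round(1),np.degrees(np.arctan2(d[1],d[0])).round(2),end=" | ")
  print()
d=tip-(a+b)/2; print(np.degrees(np.arctan2(d[1],d[0])))
E
```

```text
[618.00193011 -10.16657044] [637.23556186 -17.93024589] 23.858340376468117
117.6 49.08 | 125.8 40.11 | 105.8 49.08 | 
115.6 50.2 | 123.6 41.01 | 103.8 50.33 | 
115.3 48.1 | 123.9 39.05 | 103.5 47.99 | 
49.124691500370666
```

>>> send_rows(targets="0.0013 0.003 0 0 0 2 0;0.0018 0.0058 0 0 0 4 0;0.0023 0.0086 0 0 0 6 0;0.0025 0.01 0 0 0 7 0;0.0027 0.0114 0 0 0 8 0;0.0028 0.0124 0 0 0 8.7 0;0.0028 0.0124 0 0 0 8.7 0;0.0028 0.0124 0 0 0 8.7 0")

```text
time_s: 5.55
ee_pos: [589.6, -35.1, 45.8]
ee_rot: [-180.0, 0.0, 38.2]
force: [-2.4, 0.9, 0.7]
gripper_width: 0.2
gripper_force: 1.2
```

```bash
python3 - <<'E'
from h import *
s=env.state(); print(s["ee_pos"],s["ee_rot"],s["force"])
f=grab("wrist","w5")
cv2.imwrite("pics/w5x.png",cv2.resize(f["image"][90:210,200:360],(800,600),interpolation=cv2.INTER_CUBIC))
E
```

```text
[589.59416621 -35.13710936  45.79885585] [-1.79985935e+02  8.15073034e-03  3.82382009e+01] [-2.42160977  0.85329332  0.68019387]
```

View pics/w5x.png

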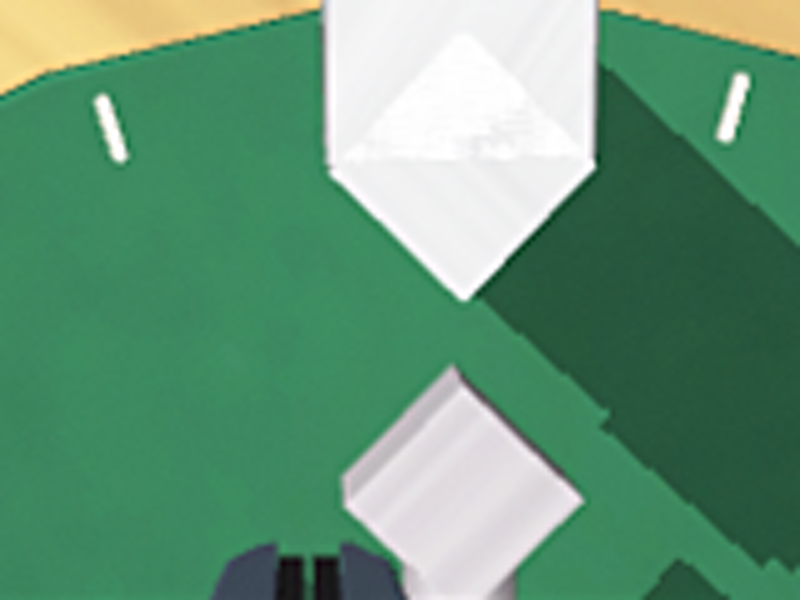

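Wedge nose at (464,300) and arrow nose at (460,378) are nose to nose. Backing off and going to the clamp.

```bash
cat >> h.py <<'E'
H=np.array([545.,91.])
E
python3 - <<'E'
from h import *
s=env.state()
c=s["ee_pos"][:2]-14*np.array([np.sin(np.radians(38.2)),-np.cos(np.radians(38.2))])
x,y,_,w=arc(H,62,42,141,46)
rel([(*c,46,38.2),(*c,130,38.2),(x,y,130,w),(x,y,46,w)])
E
```

```text
0.0 -0.014 -0.0002 -0.01 0.01 0.03
-0.0 -0.014 -0.0842 -0.01 0.01 0.03
-0.0116 -0.1779 -0.0842 -0.01 -0.01 -102.77
-0.0116 -0.1779 -0.0002 -0.01 -0.01 -102.77
```

>>> send_rows(targets="0 -0.007 0 0 0 0 0;0 -0.014 0 0 0 0 0;0 -0.014 -0.03 0 0 0 0;0 -0.014 -0.06 0 0 0 0;0 -0.014 -0.084 0 0 0 0;0 -0.03 -0.084 0 0 -7 0;-0.002 -0.05 -0.084 0 0 -14 0;-0.004 -0.08 -0.084 0 0 -21 0;-0.006 -0.11 -0.084 0 0 -28 0;-0.008 -0.14 -0.084 0 0 -35 0;-0.01 -0.165 -0.084 0 0 -42 0;-0.0116 -0.178 -0.084 0 0 -49 0")

```text
time_s: 6.6
ee_pos: [468.5, 99.6, 130.1]
ee_rot: [180.0, -0.1, 87.7]
force: [0.0, -0.1, 0.4]
gripper_width: 0.5
gripper_force: 0.0
```

```bash
python3 - <<'E'
from h import *
x,y,_,w=arc(H,62,42,141,46)
rel([(x,y,130,w)])
E
```

```text
-0.0021 0.002 0.0001 0.05 -0.04 -53.33
```

>>> send_rows(targets="-0.0021 0.002 0 0 0 -53.3 0;-0.0021 0.002 0 0 0 -53.3 0;-0.0021 0.002 0 0 0 -53.3 0;-0.0021 0.002 0 0 0 -53.3 0;-0.0021 0.002 0 0 0 -53.3 0;-0.0021 0.002 0 0 0 -53.3 0;-0.0021 0.002 0 0 0 -53.3 0;-0.0021 0.002 0 0 0 -53.3 0;-0.0021 0.002 0 0 0 -53.3 0")

```text
time_s: 7.35
ee_pos: [472.7, 95.8, 130.2]
ee_rot: [179.9, 0.1, 140.6]
force: [-0.2, 0.2, -0.9]
gripper_width: 0.6
gripper_force: 0.0
```

```bash
python3 - <<'E'
from h import *
f=grab("wrist","w6"); s=env.state(); print(s["ee_pos"],s["ee_rot"])
for n,p in dict(hub=(*H,68),ball=(*(H+95*e(141)),60)).items(): print(n,np.array(proj(f,p))*1.25)
cv2.imwrite("pics/w6x.png",cv2.resize(f["image"],(640,480)))
x,y,_,w=arc(H,62,42,141,46); rel([(x,y,46,w)])
E
```

```text
[472.60538706  95.72086869 130.0755944 ] [1.79931297e+02 5.13829997e-02 1.40460225e+02]
hub [390.00472488 330.90443843]
ball [392.91400064 186.13751273]
0.0028 -0.0002 0.0841 0.07 0.05 -0.54
```

View pics/w6x.png

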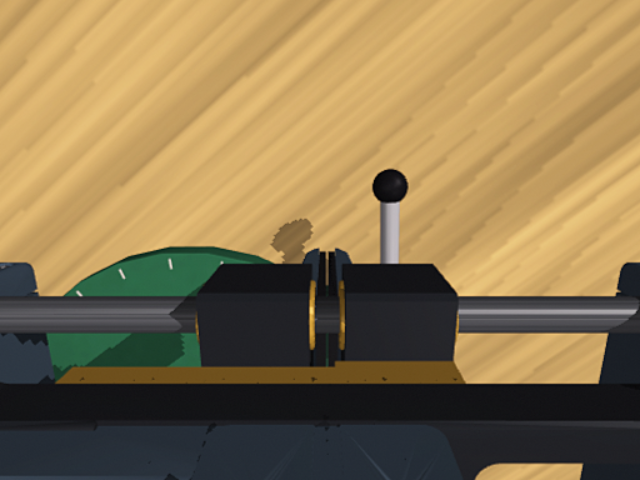

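The ball at (390,186) matches the prediction of (393,186), and the finger is clear on the correct side. Descending.

>>> send_rows(targets="0.0028 0 0.03 0 0 0 0;0.0028 0 0.06 0 0 0 0;0.0028 0 0.084 0 0 0 0;0.0028 0 0.084 0 0 0 0;0.0028 0 0.084 0 0 0 0")

```text
time_s: 7.82
ee_pos: [469.8, 97.2, 45.4]
ee_rot: [-179.9, -0.1, 140.5]
force: [0.4, -0.2, 1.2]
gripper_width: 0.5
gripper_force: 0.0
```

```bash
python3 - <<'E'
from h import *
print(env.state()["force"])
rel([arc(H,62,l,141,46) for l in (36,28,20)]+[arc(H,62,20,t,46) for t in (136,131,126,121,116,111,106,101,97)])
E
```

```text
[ 0.35623556 -0.24195441  1.16885147]
-0.0003 0.0066 -0.0006 -0.08 -0.07 -0.53
-0.0002 0.0146 -0.0006 -0.08 -0.07 -0.53
-0.0002 0.0226 -0.0006 -0.08 -0.07 -0.53
0.0014 0.028 -0.0006 -0.08 -0.07 4.47
0.0025 0.0336 -0.0006 -0.08 -0.07 9.47
0.0031 0.0393 -0.0006 -0.09 -0.06 14.47
0.0032 0.0449 -0.0006 -0.09 -0.06 19.47
0.0028 0.0506 -0.0006 -0.09 -0.05 24.47
0.0019 0.0562 -0.0006 -0.1 -0.05 29.47
0.0005 0.0617 -0.0006 -0.1 -0.05 34.47
-0.0014 0.0671 -0.0006 -0.1 -0.04 39.47
-0.0032 0.0713 -0.0007 -0.1 -0.04 43.47
```

>>> send_rows(targets="-0.0003 0.0066 0 0 0 0 0;-0.0002 0.0146 0 0 0 0 0;-0.0002 0.0226 0 0 0 0 0;0.0014 0.028 0 0 0 4.5 0;0.0025 0.0336 0 0 0 9.5 0;0.0031 0.0393 0 0 0 14.5 0;0.0032 0.0449 0 0 0 19.5 0;0.0028 0.0506 0 0 0 24.5 0;0.0019 0.0562 0 0 0 29.5 0;0.0005 0.0617 0 0 0 34.5 0;-0.0014 0.0671 0 0 0 39.5 0;-0.0032 0.0713 0 0 0 43.5 0")

```text
time_s: 8.82
ee_pos: [518.6, 150.6, 46.7]
ee_rot: [180.0, 0.0, 96.8]
force: [-1.8, -2.4, 0.0]
gripper_width: 0.7
gripper_force: 1.1
```

```bash
python3 - <<'E'
from h import *
print(env.state()["force"])
rel([arc(H,62,20,t,46) for t in range(95,64,-3)])
E
```

```text
[-1.80327402 -2.4153734   0.03019333]
0.0003 0.0012 0.0007 0.01 0.03 1.82
0.0011 0.0045 0.0007 0.01 0.03 4.82
0.0018 0.0078 0.0007 0.01 0.03 7.82
0.0023 0.0112 0.0007 0.01 0.03 10.82
0.0026 0.0146 0.0007 0.01 0.03 13.82
0.0028 0.018 0.0007 0.01 0.03 16.82
0.0028 0.0214 0.0007 0.01 0.03 19.82
0.0026 0.0248 0.0007 0.01 0.03 22.82
0.0022 0.0282 0.0007 0.01 0.02 25.82
0.0016 0.0315 0.0007 0.01 0.02 28.82
0.0009 0.0349 0.0007 0.01 0.02 31.82
```

Now in small batches, watching the force.

>>> send_rows(targets="0.0003 0.0012 0 0 0 1.8 0;0.0011 0.0045 0 0 0 4.8 0;0.0018 0.0078 0 0 0 7.8 0;0.0023 0.0112 0 0 0 10.8 0;0.0023 0.0112 0 0 0 10.8 0")

```text
time_s: 9.23
ee_pos: [529.9, 154.6, 46.7]
ee_rot: [179.9, -0.0, 86.2]
force: [-0.8, 0.3, -0.5]
gripper_width: 0.8
gripper_force: 0.2
```

>>> send_rows(targets="0.0006 0.0033 0 0 0 3 0;0.001 0.0067 0 0 0 6 0;0.001 0.0067 0 0 0 6 0")

```text
time_s: 9.48
ee_pos: [536.5, 155.2, 46.5]
ee_rot: [179.9, -0.1, 80.2]
force: [-1.1, 0.2, -0.8]
gripper_width: 0.6
gripper_force: 0.2
```

>>> send_rows(targets="0.0006 0.0033 0 0 0 3 0;0.001 0.0067 0 0 0 6 0;0.001 0.0067 0 0 0 6 0")

```text
time_s: 9.73
ee_pos: [543.1, 154.7, 46.3]
ee_rot: [179.9, -0.1, 74.3]
force: [-0.9, 0.8, 0.2]
gripper_width: 0.4
gripper_force: 0.2
```

```bash
python3 - <<'E'
from h import *
s=env.state();print(s["force"])
f=grab("wrist","w7"); t=grab("top","t7")
hsv=cv2.cvtColor(f["image"],cv2.COLOR_BGR2HSV)
for n,p in dict(ball=(*(H+95*e(s["ee_rot"][2])),60)).items(): print(n,np.array(proj(f,p))*1.25)
a=cv2.resize(f["image"],(640,480)); 
b=cv2.resize(t["image"][130:220,200:320],(640,480),interpolation=cv2.INTER_CUBIC)
cv2.imwrite("pics/c7.png",cv2.resize(np.hstack([a,b]),(800,300)))
rel([arc(H,62,20,t,46) for t in range(75,50,-3)])
E
```

```text
[-0.85851022  0.82763067  0.16802802]
ball [371.15384591 217.79450325]
0.0013 -0.0017 0.0003 0.08 -0.03 -0.63
0.0023 0.0016 0.0003 0.08 -0.03 2.37
0.0032 0.0049 0.0003 0.08 -0.04 5.37
0.0038 0.0083 0.0003 0.08 -0.04 8.37
0.0043 0.0116 0.0003 0.07 -0.04 11.37
0.0046 0.015 0.0003 0.07 -0.04 14.37
0.0047 0.0184 0.0003 0.07 -0.04 17.37
0.0046 0.0218 0.0003 0.07 -0.04 20.37
0.0044 0.0253 0.0003 0.07 -0.05 23.37
```

View pics/c7.png

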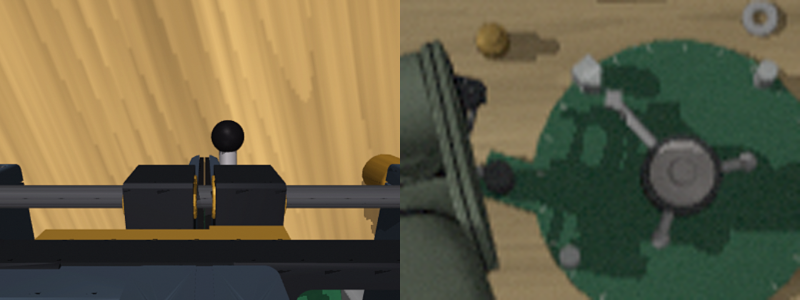

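The ball at (365,219) is still riding on the finger with the lever near 75°, and the stop hasn't been reached. The arrow is on the wedge and the rosette is centred. Continuing.

>>> send_rows(targets="0.0009 0.003 0 0 0 3 0;0.0016 0.0064 0 0 0 6 0;0.0016 0.0064 0 0 0 6 0")

```text
time_s: 10.08
ee_pos: [549.3, 154.0, 46.1]
ee_rot: [180.0, -0.0, 68.3]
force: [-0.5, 0.5, 0.3]
gripper_width: 0.5
gripper_force: 0.2
```

>>> send_rows(targets="0.0006 0.0033 0 0 0 3 0;0.001 0.0067 0 0 0 6 0;0.001 0.0067 0 0 0 6 0")

```text
time_s: 10.33
ee_pos: [549.3, 154.9, 45.9]
ee_rot: [-179.2, 0.2, 62.2]
force: [-15.1, 11.4, 9.9]
gripper_width: 0.5
gripper_force: 9.5
```

The force jumped to about 19 N and the tool halted, so the lever is on its stop. Backing off, raising and checking.

>>> send_rows(targets="0 -0.006 0 0 0 0 0;0 -0.015 0 0 0 0 0;0 -0.025 0 0 0 0 0;0 -0.025 -0.03 0 0 0 0;0 -0.025 -0.06 0 0 0 0;0 -0.025 -0.09 0 0 0 0;0 -0.06 -0.12 0 0 0 0;0 -0.1 -0.15 0 0 0 0;0 -0.14 -0.17 0 0 0 0;-0.04 -0.17 -0.17 0 0 0 0;-0.07 -0.2 -0.17 0 0 0 0;-0.07 -0.2 -0.17 0 0 0 0")

```text
time_s: 11.33
ee_pos: [341.3, 182.4, 216.1]
ee_rot: [-180.0, 0.1, 62.4]
force: [-0.1, -1.2, 0.0]
gripper_width: 0.4
gripper_force: 0.0
```

```bash
python3 - <<'E'
from h import *
s=env.state();print(s["force"],s["ee_pos"])
t=grab("top","t8"); g=grab("scene","s8")
b=cv2.resize(t["image"][120:235,180:340],(400,288),interpolation=cv2.INTER_CUBIC)
a=cv2.resize(g["image"][150:270,160:320],(400,288),interpolation=cv2.INTER_CUBIC)
cv2.imwrite("pics/c8.png",np.hstack([b,a]))
E
```

```text
[-0.09287326 -1.15579374  0.03843654] [341.34178048 182.38979796 216.05858072]
```

View pics/c8.png

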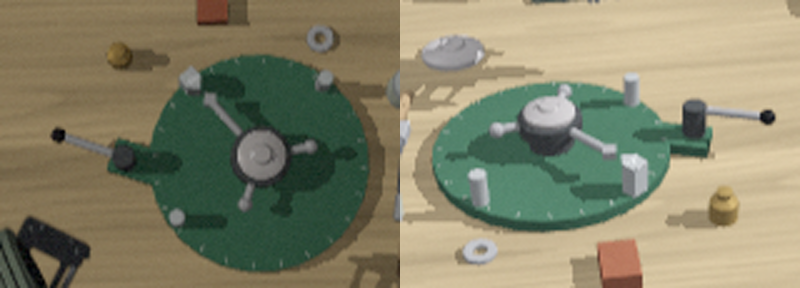

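The arrow at (210,99) points at the wedge at (190,80), the rosette is centred, the lever is at its stop and the bystanders haven't moved. Handing in.

```bash
python3 -c "
from h import *
print(env.job_done())"
```

```text
the job is handed in; nothing more can be done
None
```

I turned the arrow until it was nose to nose with the wedge and pushed the clamp lever onto its stop. The last pictures show the rosette centred and no bystander visibly moved. The job is handed in, but the call returned no verdict.

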